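Assemble the training meter and its terminal box

TASK

Put the training electricity meter together, one part at a time and in this order: lay the black terminal block in the pocket of the terminal base (the one with the smaller pocket), lay the white register in the pocket of the register base (the larger pocket), set the keypad unit in the recess on top of the register, and last put the hollow cover over the terminal block. Every part lies flat, lengthways along what it sits in or on (either way round will do), and is let go; leave the screwdriver, the ceramic standoff and the brass weight where they are.

Things in the scene. Friction and masses are not known exactly. Their poses are not given: they have to be found in the camera images.
- terminal_base: Fixed base with the smaller pocket: dark plate 116 x 82 x 6 mm (x, y, z) with four brass screw heads at its corners and a raised white rectangular rim, 3 mm thick, whose top is 12 mm above the bench. The pocket inside the rim is 88 mm (x) by 42 mm (y), centred on the plate; its floor is 6 mm above the bench. Origin: middle of the underside, on the bench; z up.
- register_base: Fixed base with the larger pocket: the same dark plate (116 x 82 x 6 mm) without screw heads, with a white rim 3 mm thick, its top 12 mm above the bench. The pocket is 102 mm (x) by 64 mm (y), centred; its floor is 6 mm above the bench. Origin: middle of the underside, on the bench; z up.
- block_center (a point): Centre of the terminal block: solid black block 80 x 34 x 44 mm (x long, y across, z up), about 0.16 kg, a row of five brass screws on top. Loose, upright on the bench. Once seated its centre is 28 mm above the bench and its top 50 mm.
- register_center (a point): Centre (half-way up) of the register: white box 92 x 54 mm (x, y), 46 mm high overall, about 0.24 kg. Its body is 42 mm high; on top, towards its -x end, a rim 3 mm thick and 4 mm high encloses the keypad recess, 56 mm (x) by 48 mm (y), whose centre lies 15 mm from this point along the register's -x and whose floor is 19 mm above this point. A greenish display lies towards the +x end. Loose, upright on the bench. Once seated its centre is 29 mm above the bench.
- keypad_center (a point): Centre of the keypad unit: grey block 44 x 38 x 26 mm (x long, y across, z up), about 0.06 kg, with 4 by 3 white keys on top (rows of 4 along x). Loose, upright on the bench. Once seated its centre is 15 mm along the register's -x from the register's centre and 32 mm above it.
- hood_center (a point): Centre (half-way up) of the terminal cover: hollow grey plastic cap, outside 96 x 50 x 33 mm (x long, y across, z up), walls and top 3 mm, open below, about 0.06 kg; inside 90 x 44 mm and 30 mm deep. Two steel screw heads and three ribs on top. Loose, standing on the bench open side down. Once on the block its ceiling rests on the block's top, its centre 8.5 mm above the block's centre, and its lower edge hangs clear of the base, 20 mm above the bench.
- screwdriver_grip (a point): Bystander to leave alone: loose screwdriver about 150 mm long lying along x; this point is in the middle of its handle.
- standoff: Bystander to leave alone: loose brown ceramic standoff insulator, 36 mm across, 40 mm high. Origin: middle of its underside.
- test_weight_center (a point): Bystander to leave alone: loose brass cylinder weight, 32 mm across, 30 mm high, standing. This point is its centre.
Not all that is in view belongs to the job. What is shaped like the part that bears block_center but orange is not meant.

How it is judged:
By the outcome, as a careful person would: the job done as asked, in the order asked, and still so for the second after the job is handed in, with the robot touching nothing.
It also fails if it takes over 109 s, if anything falls off the work surface, if the arm or the gripper's body presses on something with over 40 N, if the wrist force passes 120 N, or if a joint passes its speed limit or range.

ROBOT

A 6-joint arm with a two-finger parallel gripper is mounted at the origin on the work surface. World frame = base frame: x ahead of the robot, y to its left, z up, the work surface at z = 0. Lengths are in m, angles in degrees, forces in N, time in s.
With the tool pointing down it reaches from about 0.25 to 0.725 m from the base axis. Payload 9.7 kg.
Tool frame: the origin (TCP) lies on the centre line of the jaws, within the pads' length; the fingertips stand 19 mm ahead of it and the grasp point (between the pads) is the TCP (bot.tcp_to_tips is the z of the fingertips in the tool frame, in m); z points along the fingers, y is the line along which they close (so a half turn about z gives the same grasp; the last joint's range is limited). The gripper opens to 85 mm and grips with 20 to 120 N. Pads are 22 mm wide; open, the fingers measure 114 mm over their backs; the gripper's body (76 mm by 85 mm) begins 54 mm behind the grasp point. The pads swing forward as they close: fully open they stand 13 mm farther back than shut.
Start: joints at [75.516, 4.979, 10.078, 95.1, 0, 90], TCP at [0.138, 0.533, 0.25] pointing down, gripper open.
Joint ranges: [-179.16, 179.16], [-48.56, 103.87], [-65.8, 70.77], [-126.05, 130.52], [-82.76, 87.17], [-180, 180]. Speed limits (degrees/s): [127.2, 127.2, 147.25, 180, 180, 180].

INTERFACE

Orientations are given as [roll, pitch, yaw] about the fixed x, y, z axes, in that order (R = Rz(yaw) Ry(pitch) Rx(roll)).
In Python, from workcell import bot gives the robot as it stands. The module is installed in compiled form; this text tells all that it offers.
- The arm moves only by the tool play_rows, never from a script. Its argument "increments" is a list of rows, each an object with "slide": the shift along the tool's x, y, z in mm, a list of three; "angular": the turn, a rotation vector about the tool's x, y, z in degrees, a list of three; "claw": the opening, from -1 (shut) to 1 (fully open). In form: [{"slide": [x, y, z], "angular": [rx, ry, rz], "claw": claw}, ...]. A call has 1 to 8 rows; each row shifts and turns the commanded pose from where the row before left it, along the tool's axes as they then stand; what a row does not reach is not made up. A row lasts 1/10 s, in which the tool goes at most 50 mm and 8.59 degrees, less where a joint would pass 70% of its speed; a pose out of reach is approached as far as the arm can. A call is refused whole if a number of a shift passes 50 or a number of a turn 8.59, either way. A call with a gripper value outside its range is refused whole. The fingers move at their own pace and stop on an object; "squeeze" is the grip in N (left out, the last holds). Time passes only in rows, so rows that do not move let the fingers close. It gives the time, the measured TCP pose, the force, the opening and the grip force at its end, in the units of the state.
- bot.get_obs(): the state, without advancing time (a new reading comes with each control period).
- bot.camera(name): name is "side" or "top"; returns the picture (480x640x3 uint8, red, green, blue); there is no depth.
- bot.camera_info(name): a dict with "fovy" (degrees; the focal length in pixels is half the picture's height over the tangent of half this angle, whatever the lens; pixels are square), "cx", "cy" (the principal point, pixels), "R" (3x3) and "t" (3): a world point X has camera coordinates R X + t. Camera axes: x right, y down, z forward; pixel columns grow to the right and rows downward; lengths in m; the calibration is good to about 2 mm. A picture is of the moment at which its call begins. camera_info takes no time and is no camera call.
- bot.job_done(): hands the job in; it is judged then, once.
The state is a dict: "time": time; "q": joint angles; "qd": joint speeds; "joint_efforts": joint torques, N m; "ee_pos": TCP position; "tcp_rot": TCP orientation; "wrist_force": force on the tool from outside, world axes, zero at the start; "torque": the same for the moment, N m; "opening": finger opening in m; "grasp_force": force on a finger pad.
Only numpy, scipy, OpenCV 4.12 (cv2) and the standard library are available. Lean on these libraries where they do the work, as an engineer would, in place of code of your own. Each camera call takes 0.05 s, during which the arm holds its last target. There are 200 camera calls.

## Working session

There is one attempt and no reset: what is moved stays moved. The work goes in short steps, Python scripts to look and compute and a tool call to move; the robot and the scene stay as the last step left them, time stands still between calls to the robot, and variables do not carry over. Pictures are saved under pics/ and viewed, at most 14 in all, crops included, and the job is handed in when it is done.

Besides the shell and the picture viewer there is one more tool, called after "Call:" by a JSON object that holds its "api" and its "payload", one argument or row to a line. play_rows: Moves the arm, as the interface text tells. Its arguments: {"type":"object","properties":{"increments":{"type":"array"},"squeeze":{"type":"number"}},"required":["increments"]}

```bash
mkdir -p pics
cat > h.py <<'E'
import numpy as np, cv2
from workcell import bot
def shot(n,f=None):
    im=bot.camera(n)
    if f: cv2.imwrite(f'pics/{f}.png',im[:,:,::-1])
    return im
def ray(n,px):
    c=bot.camera_info(n);f=240/np.tan(np.radians(c['fovy'])/2)
    R=np.array(c['R']);t=np.array(c['t'])
    d=R.T@np.array([(px[0]-c['cx'])/f,(px[1]-c['cy'])/f,1]);return -R.T@t,d
def onz(n,px,z):
    o,d=ray(n,px);return o+d*(z-o[2])/d[2]
def proj(n,X):
    c=bot.camera_info(n);f=240/np.tan(np.radians(c['fovy'])/2)
    p=np.array(c['R'])@np.array(X)+np.array(c['t']);return f*p[0]/p[2]+c['cx'],f*p[1]/p[2]+c['cy']
E
python3 -c "
from h import *
np.set_printoptions(precision=4,suppress=True)
for n in('top','side'): shot(n,n+'0');print(bot.camera_info(n))
print(bot.get_obs())"
```

```text
{'fovy': 47.56741562528031, 'cx': 321.86841605981755, 'cy': 234.20300076403603, 'R': array([[-0.0257, -0.9997, -0.0059],
       [-0.9819,  0.0263, -0.1876],
       [ 0.1877,  0.001 , -0.9822]]), 't': array([-0.0023,  0.5384,  1.0203])}
{'fovy': 53.490616953049965, 'cx': 325.1408722905473, 'cy': 229.28643124902825, 'R': array([[ 0.9139, -0.4059, -0.0089],
       [-0.3013, -0.6633, -0.685 ],
       [ 0.2721,  0.6287, -0.7285]]), 't': array([-0.5137,  0.1951,  0.9408])}
{'time': 0.1, 'q': array([75.5163,  5.0085, 10.0389, 95.098 , -0.0017, 89.9989]), 'qd': array([-0.0067, -0.0674,  0.0935, -0.1543,  0.1163,  0.1366]), 'joint_efforts': array([  0.0006, -52.1564,  46.5654,   0.016 ,   0.    ,  -0.    ]), 'ee_pos': array([0.1375, 0.5324, 0.2496]), 'tcp_rot': array([-179.9325,    0.0017,  165.5174]), 'wrist_force': array([-0.0899,  0.9043, -0.0126]), 'torque': array([-0.0599, -0.0055, -0.0412]), 'grasp_force': 0.0, 'opening': 0.08551673782991584}
```

View pics/top0.png

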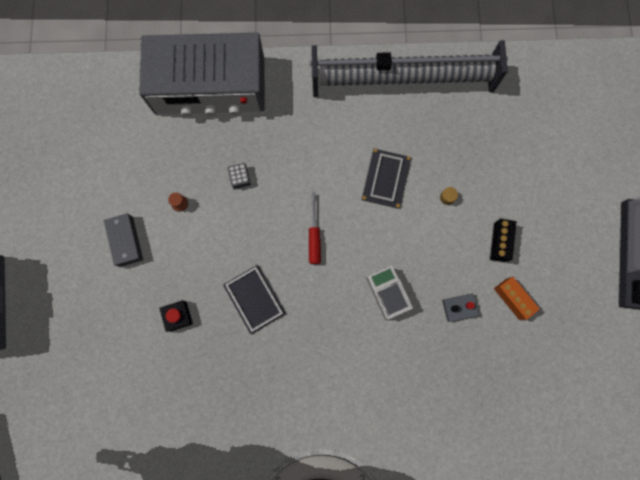

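View pics/side0.png

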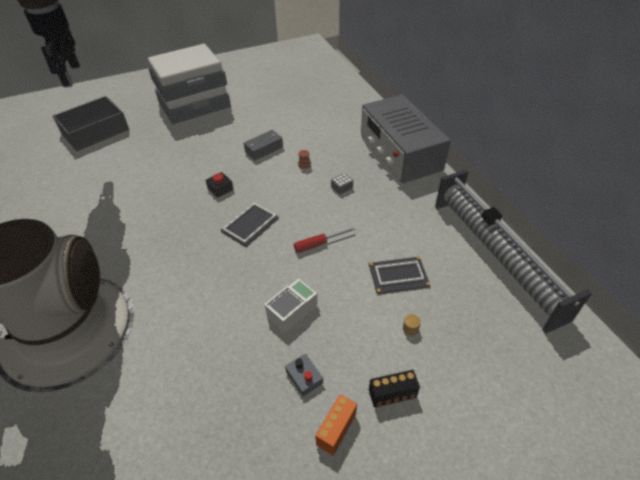

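Candidates (top picture):
- **Block:** black with brass screws (503,241). Not the orange twin (518,298), the black red-button box (175,316) or the grey pendant (461,308).
- **Terminal base:** with brass screws (387,178), as opposed to the register base (254,298).
- **Other parts:** register (390,293), keypad (239,176), hood (123,240).

I'll check these in one crop montage.

```bash
cat > m.py <<'E'
from h import *
im=cv2.imread('pics/top0.png')
L=[('block',503,241),('tbase',387,178),('rbase',254,298),('reg',390,293),('key',239,176),('hood',123,240)]
t=[]
for n,x,y in L:
    c=im[y-35:y+35,x-35:x+35]; t.append(cv2.resize(c,(266,266),interpolation=cv2.INTER_CUBIC))
cv2.imwrite('pics/mont0.png',np.vstack([np.hstack(t[:3]),np.hstack(t[3:])]))
E
python3 m.py; python3 -c "
from h import *
print(bot.tcp_to_tips)"
```

```text
0.019
```

View pics/mont0.png

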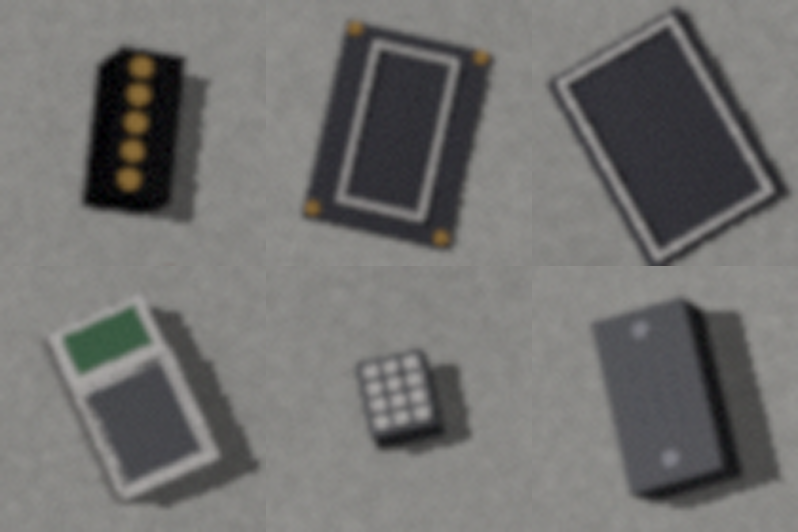

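The montage shows the black block with five brass screws, the four-screw base with the smaller pocket, the larger-pocket base, the register with its display at the upper-left end, the keypad and the hood. All choices are right. Next I'll measure each by colour mask.

```bash
cat > meas.py <<'E'
from h import *
import sys
HEAD=None
def box(m,x,y,r):
    o=np.zeros(m.shape,np.uint8);o[y-r:y+r,x-r:x+r]=m[y-r:y+r,x-r:x+r];return o
def rect(pts,z,cam='top'):
    """world minAreaRect of pixels at height z: centre, long, short (mm), yaw of long side"""
    P=np.array([onz(cam,p,z)[:2] for p in pts.reshape(-1,2)],np.float32)*1000
    (c,(w,h),a)=cv2.minAreaRect(P)
    if w<h:w,h,a=h,w,a+90
    return np.round([*c,w,h,(a+90)%180-90],1)
def biggest(m):
    cs,_=cv2.findContours(m,cv2.RETR_EXTERNAL,cv2.CHAIN_APPROX_NONE);return max(cs,key=cv2.contourArea)
def blobs(m,amin=0):
    n,_,s,c=cv2.connectedComponentsWithStats(m);return [(c[i],s[i,4]) for i in range(1,n) if s[i,4]>amin]
if __name__=='__main__':
    im=cv2.imread('pics/top0.png');U=4
    def crop(x,y,r=35):
        c=cv2.resize(im[y-r:y+r,x-r:x+r],None,fx=U,fy=U,interpolation=cv2.INTER_CUBIC)
        return c,cv2.cvtColor(c,cv2.COLOR_BGR2HSV),np.array([x-r,y-r])
    back=lambda p,o:(np.array(p,float)+.5)/U-.5+o
    u8=lambda m:(m*255).astype(np.uint8)
    # block screws
    for n,x,y,z in(('block',503,241,.044),('tbase',387,178,.008)):
        c,h,o=crop(x,y);b=blobs(u8((h[...,1]>110)&(h[...,2]>70)),20)
        P=np.array([onz('top',back(p,o),z)[:2] for p,_ in b])*1000
        print(n,len(P),P.mean(0).round(1),P.round(0).tolist(),rect(np.array([back(p,o) for p,_ in b]),z))
    for n,x,y in(('tbase',387,178),('rbase',254,298)):
        c,h,o=crop(x,y,38);ct=None
        d=u8(c.mean(2)<95)
        nn,l=cv2.connectedComponents(d);k=l[38*U,38*U]
        print(n,'pocket',rect(back(biggest(u8(l==k)),o),.008),'want 88x42/102x64')
    c,h,o=crop(390,293);g=u8((h[...,1]>80)&(h[...,0]>50)&(h[...,0]<90))
    print('display',rect(back(biggest(g),o),.042))
    d=u8(c.mean(2)<100);nn,l=cv2.connectedComponents(d)
    q=((np.array(cv2.minAreaRect(biggest(g))[0])));k=l[int(36*U),int(36*U)]
    print('recess',rect(back(biggest(u8(l==k)),o),.044),'want 56x48')
    c,h,o=crop(239,176,20);b=blobs(u8(c.min(2)>125),10)
    P=np.array([onz('top',back(p,o),.026)[:2] for p,_ in b])*1000
    print('keys',len(b),P.mean(0).round(1),rect(np.array([back(p,o) for p,_ in b]),.026),[a for _,a in b])
    c,h,o=crop(123,240);g=c.mean(2);
    print('hood patch vals',g[132:148,132:148].mean(),g[10:20,10:20].mean())
    t=u8((g>58)&(g<105)&((h[...,2].astype(int)-0)<108)&(c[...,0].astype(int)-c[...,2]>3))
    t=cv2.morphologyEx(t,cv2.MORPH_OPEN,np.ones((5,5)));print('hood',rect(back(biggest(t),o),.033),'want 96x50')
    s=blobs(u8((cv2.GaussianBlur(g,(0,0),2)-cv2.medianBlur(u8(g/255),61))>18),20)
    print('steel',[(onz('top',back(p,o),.034)[:2]*1000).round(1).tolist()+[int(a)] for p,a in s])
    print('cam',-np.array(bot.camera_info('top')['R']).T@bot.camera_info('top')['t'])
E
python3 meas.py
```

```text
block 5 [ 522.7 -374.1] [[552.0, -380.0], [537.0, -377.0], [523.0, -374.0], [508.0, -371.0], [493.0, -368.0]] [ 5.226e+02 -3.741e+02  6.010e+01  2.000e-01 -1.120e+01]
tbase 4 [ 663.3 -153.7] [[723.0, -133.0], [705.0, -202.0], [622.0, -106.0], [603.0, -174.0]] [ 663.3 -153.8  105.1   71.2  -15.2]
tbase pocket [ 665.1 -153.9   86.5   41.   -15.2] want 88x42/102x64
rbase pocket [419.1 124.3 100.7  62.7  29.3] want 88x42/102x64
display [ 451.5 -132.8   36.1   16.4  -67.7]
recess [ 409.3 -149.2   49.4   41.6   23.9] want 56x48
keys 13 [674.3 153.8] [674.4 153.4  29.   22.1  11.8] [np.int32(13517), np.int32(176), np.int32(149), np.int32(169), np.int32(181), np.int32(159), np.int32(183), np.int32(194), np.int32(174), np.int32(194), np.int32(169), np.int32(168), np.int32(177)]
hood patch vals 84.03515625 139.46999999999997
hood [543.1 386.1  94.7  48.3  15.1] want 96x50
steel [[589.4, 361.2, 46], [578.9, 397.2, 219], [509.6, 378.1, 264], [508.2, 355.8, 39]]
cam [ 0.33710939 -0.01752367  1.1031715 ]
```

```bash
cat > m2.py <<'E'
from meas import *
im=cv2.imread('pics/top0.png');U=4
def crop(im,x,y,r=35):
    c=cv2.resize(im[y-r:y+r,x-r:x+r],None,fx=U,fy=U,interpolation=cv2.INTER_CUBIC)
    return c,cv2.cvtColor(c,cv2.COLOR_BGR2HSV),np.array([x-r,y-r])
back=lambda p,o:(np.array(p,float)+.5)/U-.5+o
u8=lambda m:(m*255).astype(np.uint8)
c,h,o=crop(im,390,293)
for th in(150,160,170):
    m=u8(c.mean(2)>th);m=cv2.morphologyEx(m,cv2.MORPH_OPEN,np.ones((3,3)))
    print('reg top white',th,rect(back(biggest(m),o),.044),'92x54')
for th in(90,110,125):
    d=u8(c.mean(2)<th);nn,l=cv2.connectedComponents(d);print('recess',th,rect(back(biggest(u8(l==l[144,144])),o),.044))
c,h,o=crop(im,239,176,20);b=[x for x in blobs(u8(c.min(2)>125),10) if x[1]<1000]
P=np.array([onz('top',back(p,o),.026)[:2] for p,_ in b])*1000
print('keys',len(b),P.mean(0).round(1),rect(np.array([back(p,o) for p,_ in b]),.026))
s=cv2.imread('pics/side0.png')
c,h,o=crop(s,394,388);b=blobs(u8((h[...,1]>110)&(h[...,2]>80)&(np.arange(280)[:,None]<140)),60)
P=np.array([onz('side',back(p,o),.044)[:2] for p,_ in b])*1000;print('side block',P.round(1).tolist(),P.mean(0))
c,h,o=crop(s,290,303);d=u8(c.mean(2)<110);nn,l=cv2.connectedComponents(d);print('side recess',rect(back(biggest(u8(l==l[140,140])),o),.043,'side'))
g=u8((h[...,1]>60)&(h[...,0]>50)&(h[...,0]<90));print('side disp',rect(back(biggest(g),o),.042,'side'))
c,h,o=crop(s,342,183,20);b=[x for x in blobs(u8(c.min(2)>125),10) if x[1]<1000]
P=np.array([onz('side',back(p,o),.026)[:2] for p,_ in b])*1000;print('side keys',len(b),P.mean(0))
c,h,o=crop(s,398,275,38);d=u8(c.mean(2)<95);nn,l=cv2.connectedComponents(d);print('side tb',rect(back(biggest(u8(l==l[152,152])),o),.008,'side'))
c,h,o=crop(s,249,223,38);d=u8(c.mean(2)<95);nn,l=cv2.connectedComponents(d);print('side rb',rect(back(biggest(u8(l==l[152,152])),o),.008,'side'))
E
python3 m2.py
```

```text
reg top white 150 [ 449.1 -132.5   50.8   33.5  -65. ] 92x54
reg top white 160 [ 434.3 -129.5   12.     2.8  -65.1] 92x54Traceback (most recent call last):
  File "m2.py", line 11, in <module>
    print('reg top white',th,rect(back(biggest(m),o),.044),'92x54')
                                       ~~~~~~~^^^
  File "meas.py", line 13, in biggest
    cs,_=cv2.findContours(m,cv2.RETR_EXTERNAL,cv2.CHAIN_APPROX_NONE);return max(cs,key=cv2.contourArea)
                                                                            ~~~^^^^^^^^^^^^^^^^^^^^^^^^
ValueError: max() iterable argument is empty
```

```bash
sed -i 's/(150,160,170)/(138,142,146)/; s/MORPH_OPEN,np.ones((3,3)))/MORPH_OPEN,np.ones((5,5)))/' m2.py; python3 m2.py
```

```text
Traceback (most recent call last):
  File "m2.py", line 11, in <module>
    print('reg top white',th,rect(back(biggest(m),o),.044),'92x54')
                             ~~~~^^^^^^^^^^^^^^^^^^^^^^^^^
  File "meas.py", line 8, in rect
    P=np.array([onz(cam,p,z)[:2] for p in pts.reshape(-1,2)],np.float32)*1000
                ~~~^^^^^^^^^
  File "h.py", line 12, in onz
    o,d=ray(n,px);return o+d*(z-o[2])/d[2]
        ~~~^^^^^^
  File "h.py", line 8, in ray
    c=bot.camera_info(n);f=240/np.tan(np.radians(c['fovy'])/2)
ValueError: time passes only in moves, steps and waits
```

```bash
sed -i 's/^def shot/from functools import cache\n@cache\ndef info(n): return bot.camera_info(n)\ndef shot/; s/c=bot.camera_info(n)/c=info(n)/' h.py; python3 m2.py
```

```text
reg top white 138 [ 425.3 -143.4   96.9   54.5   21.7] 92x54
reg top white 142 [ 443.  -136.2   53.8   50.1  -68.6] 92x54
reg top white 146 [ 449.2 -132.7   51.5   34.6  -65.4] 92x54
recess 90 [ 408.9 -149.5   47.5   40.3   24.2]
recess 110 [ 409.5 -148.9   51.1   42.7   23.6]
recess 125 [ 409.6 -148.7   52.8   44.6   23.1]
keys 12 [674.4 153.5] [674.4 153.4  29.   22.1  11.8]
side block [[553.1, -381.1], [538.4, -378.3], [523.7, -375.4], [508.9, -372.6], [494.0, -369.5]] [ 523.6110336  -375.38160591]
side recess [ 408.7 -150.4   44.5   41.6   22.2]Traceback (most recent call last):
  File "m2.py", line 21, in <module>
    g=u8((h[...,1]>60)&(h[...,0]>50)&(h[...,0]<90));print('side disp',rect(back(biggest(g),o),.042,'side'))
                                                                                ~~~~~~~^^^
  File "meas.py", line 13, in biggest
    cs,_=cv2.findContours(m,cv2.RETR_EXTERNAL,cv2.CHAIN_APPROX_NONE);return max(cs,key=cv2.contourArea)
                                                                            ~~~^^^^^^^^^^^^^^^^^^^^^^^^
ValueError: max() iterable argument is empty
```

```bash
cat > plan.py <<'E'
from h import *
import sys
o=bot.get_obs();x,y,z,yaw=map(float,sys.argv[1:5])
r=o['tcp_rot'];psi=r[2];d=(yaw-psi+180)%360-180
p=np.array(o['ee_pos'])*1000;a=np.radians(yaw);D=np.array([x,y,z])-p
print('t',o['time'],'pos',p.round(1),'rot',np.round(r,1),'q',np.round(o['q'],0),'F',np.round(o['wrist_force'],1),'open',round(o['opening']*1000,1),'grip',round(o['grasp_force'],1))
print('turn first: rz_tool %.1f'%-d,' then slide tool:',np.round([np.cos(a)*D[0]+np.sin(a)*D[1],np.sin(a)*D[0]-np.cos(a)*D[1],-D[2]],1))
E
python3 plan.py 523.1 -374.7 130 168.8
```

```text
t 0.1 pos [137.5 532.4 249.6] rot [-179.9    0.   165.5] q [76.  5. 10. 95. -0. 90.] F [-0.1  0.9 -0. ] open 85.5 grip 0.0
turn first: rz_tool -3.3  then slide tool: [-554.4 -814.9  119.6]
```

Call:
{"api": "play_rows", "payload": {
  "increments": [
    {"slide":[-10,-15,0],"angular":[0,0,-3],"claw":1},
    {"slide":[-23,-34,0],"angular":[0,0,0],"claw":1},
    {"slide":[-23,-34,0],"angular":[0,0,0],"claw":1},
    {"slide":[-23,-34,0],"angular":[0,0,0],"claw":1},
    {"slide":[-23,-34,0],"angular":[0,0,0],"claw":1},
    {"slide":[-23,-34,0],"angular":[0,0,0],"claw":1},
    {"slide":[-23,-34,0],"angular":[0,0,0],"claw":1},
    {"slide":[-23,-34,0],"angular":[0,0,0],"claw":1}
  ],
  "squeeze": 40
}}

```text
time: 0.9
ee_pos: [0.254, 0.2486, 0.2501]
tcp_rot: [-180.0, 0.0, 168.5]
wrist_force: [1.5, 1.0, -0.2]
opening: 0.0856
grasp_force: 0.0
```

```bash
python3 plan.py 523.1 -374.7 130 168.8
```

```text
t 0.9 pos [254.  248.6 250.1] rot [-180.     0.   168.5] q [ 44. -21. -13.  98.  -0.  56.] F [ 1.5  1.  -0.2] open 85.6 grip 0.0
turn first: rz_tool -0.3  then slide tool: [-385.1 -559.2  120.1]
```

Call:
{"api": "play_rows", "payload": {
  "increments": [
    {"slide":[-24,-35,0],"angular":[0,0,0],"claw":1},
    {"slide":[-24,-35,0],"angular":[0,0,0],"claw":1},
    {"slide":[-24,-35,0],"angular":[0,0,0],"claw":1},
    {"slide":[-24,-35,0],"angular":[0,0,0],"claw":1},
    {"slide":[-24,-35,0],"angular":[0,0,0],"claw":1},
    {"slide":[-24,-35,0],"angular":[0,0,0],"claw":1},
    {"slide":[-24,-35,0],"angular":[0,0,0],"claw":1},
    {"slide":[-24,-35,0],"angular":[0,0,0],"claw":1}
  ]
}}

```text
time: 1.7
ee_pos: [0.3864, -0.0644, 0.2502]
tcp_rot: [180.0, 0.0, 168.5]
wrist_force: [1.3, 1.5, 0.4]
opening: 0.0857
grasp_force: 0.0
```

Call:
{"api": "play_rows", "payload": {
  "increments": [
    {"slide":[-27,-39,0],"angular":[0,0,0],"claw":1},
    {"slide":[-27,-39,10],"angular":[0,0,0],"claw":1},
    {"slide":[-27,-39,15],"angular":[0,0,0],"claw":1},
    {"slide":[-27,-39,15],"angular":[0,0,0],"claw":1},
    {"slide":[-27,-39,15],"angular":[0,0,0],"claw":1},
    {"slide":[-27,-39,15],"angular":[0,0,0],"claw":1},
    {"slide":[-27,-39,25],"angular":[0,0,0],"claw":1},
    {"slide":[0,0,20],"angular":[0,0,0],"claw":1}
  ]
}}

```text
time: 2.5
ee_pos: [0.5163, -0.3685, 0.1326]
tcp_rot: [180.0, -0.2, 168.3]
wrist_force: [-1.7, 2.0, -0.2]
opening: 0.0855
grasp_force: 0.0
```

```bash
python3 plan.py 523.1 -374.7 30 168.8; python3 -c "
from h import *
s=shot('side','side1');t=shot('top','top1')
cv2.imwrite('pics/b1.png',cv2.resize(np.hstack([s[320:440,320:460],t[180:300,430:570]])[:,:,::-1],None,fx=2.8,fy=2.8))"
```

```text
t 2.5 pos [ 516.3 -368.5  132.6] rot [180.   -0.2 168.3] q [-36.  16.  10.  84.  -0. -24.] F [-1.7  2.  -0.2] open 85.5 grip 0.0
turn first: rz_tool -0.5  then slide tool: [ -7.8  -4.7 102.6]
```

View pics/b1.png

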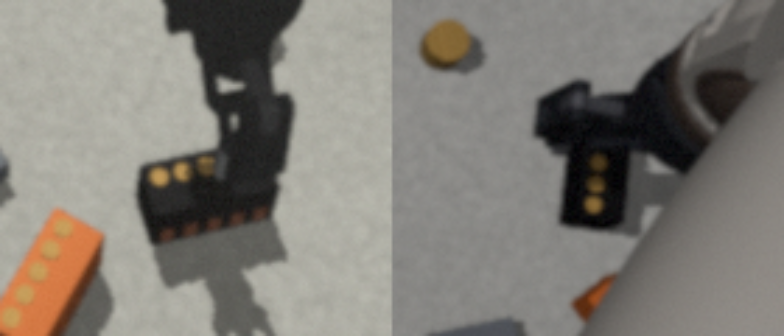

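The gripper hovers over the black block's middle, with the jaws across its short side. I'll let it settle and then correct.

Call:
{"api": "play_rows", "payload": {
  "increments": [
    {"slide":[-2,-8,20],"angular":[0,0,-0.3],"claw":1},
    {"slide":[0,0,20],"angular":[0,0,0],"claw":1},
    {"slide":[0,0,0],"angular":[0,0,0],"claw":1},
    {"slide":[0,0,0],"angular":[0,0,0],"claw":1}
  ]
}}

```text
time: 3.0
ee_pos: [0.5163, -0.3723, 0.0985]
tcp_rot: [-180.0, 0.0, 168.8]
wrist_force: [0.2, -0.5, 0.3]
opening: 0.0853
grasp_force: 0.0
```

```bash
python3 plan.py 523.1 -374.7 30 168.8
```

```text
t 3.0 pos [ 516.3 -372.3   98.5] rot [-180.     0.   168.8] q [-36.  16.   7.  80.   0. -25.] F [ 0.2 -0.5  0.3] open 85.3 grip 0.0
turn first: rz_tool 0.0  then slide tool: [-7.1 -1.  68.5]
```

Call:
{"api": "play_rows", "payload": {
  "increments": [
    {"slide":[-7,-1,20],"angular":[0,0,0],"claw":1},
    {"slide":[0,0,24],"angular":[0,0,0],"claw":1},
    {"slide":[0,0,24],"angular":[0,0,0],"claw":1},
    {"slide":[0,0,0],"angular":[0,0,0],"claw":1},
    {"slide":[0,0,0],"angular":[0,0,0],"claw":-1},
    {"slide":[0,0,0],"angular":[0,0,0],"claw":-1},
    {"slide":[0,0,0],"angular":[0,0,0],"claw":-1},
    {"slide":[0,0,0],"angular":[0,0,0],"claw":-1}
  ]
}}

```text
time: 3.8
ee_pos: [0.5236, -0.3759, 0.0308]
tcp_rot: [-179.9, 0.1, 168.8]
wrist_force: [0.5, -2.0, 5.0]
opening: 0.0333
grasp_force: 41.0
```

Call:
{"api": "play_rows", "payload": {
  "increments": [
    {"slide":[0,0,0],"angular":[0,0,0],"claw":-1},
    {"slide":[0,0,0],"angular":[0,0,0],"claw":-1},
    {"slide":[0,0,0],"angular":[0,0,0],"claw":-1},
    {"slide":[0,0,0],"angular":[0,0,0],"claw":-1}
  ]
}}

```text
time: 4.2
ee_pos: [0.5236, -0.3759, 0.0308]
tcp_rot: [-179.9, 0.1, 168.8]
wrist_force: [-0.7, -1.2, 6.8]
opening: 0.0337
grasp_force: 41.1
```

```bash
python3 plan.py 664.5 -153.8 120 164.8
```

```text
t 4.2 pos [ 523.6 -375.9   30.8] rot [-1.799e+02  1.000e-01  1.688e+02] q [-36.  19.   2.  73.  -0. -24.] F [-0.7 -1.2  6.8] open 33.7 grip 41.1
turn first: rz_tool 4.0  then slide tool: [-77.7 251.3 -89.2]
```

Call:
{"api": "play_rows", "payload": {
  "increments": [
    {"slide":[0,0,-20],"angular":[0,0,0],"claw":-1},
    {"slide":[0,0,-35],"angular":[0,0,0],"claw":-1},
    {"slide":[0,0,-35],"angular":[0,0,4],"claw":-1},
    {"slide":[-10,30,0],"angular":[0,0,0],"claw":-1},
    {"slide":[-10,35,0],"angular":[0,0,0],"claw":-1},
    {"slide":[-12,40,0],"angular":[0,0,0],"claw":-1},
    {"slide":[-12,40,0],"angular":[0,0,0],"claw":-1},
    {"slide":[-12,40,0],"angular":[0,0,0],"claw":-1}
  ]
}}

```text
time: 5.0
ee_pos: [0.626, -0.2099, 0.1192]
tcp_rot: [180.0, 0.0, 164.8]
wrist_force: [0.5, -0.8, -1.6]
opening: 0.0336
grasp_force: 40.2
```

Call:
{"api": "play_rows", "payload": {
  "increments": [
    {"slide":[-12,36,0],"angular":[0,0,0],"claw":-1},
    {"slide":[-10,30,0],"angular":[0,0,0],"claw":-1},
    {"slide":[0,0,0],"angular":[0,0,0],"claw":-1},
    {"slide":[0,0,0],"angular":[0,0,0],"claw":-1},
    {"slide":[0,0,0],"angular":[0,0,0],"claw":-1}
  ]
}}

```text
time: 5.5
ee_pos: [0.6635, -0.1541, 0.119]
tcp_rot: [-180.0, -0.0, 164.8]
wrist_force: [-0.2, 0.2, -0.0]
opening: 0.0336
grasp_force: 40.2
```

```bash
python3 plan.py 664.5 -153.8 37.5 164.8; python3 -c "
from h import *
s=shot('side','side2')
cv2.imwrite('pics/b2.png',cv2.resize(s[180:330,310:490][:,:,::-1],None,fx=3,fy=3))"
```

```text
t 5.5 pos [ 663.5 -154.1  119. ] rot [-180.    -0.   164.8] q [-13.  23.  17.  84.  -0.   2.] F [-0.2  0.2 -0. ] open 33.6 grip 40.2
turn first: rz_tool -0.0  then slide tool: [-0.9  0.5 81.5]
```

View pics/b2.png

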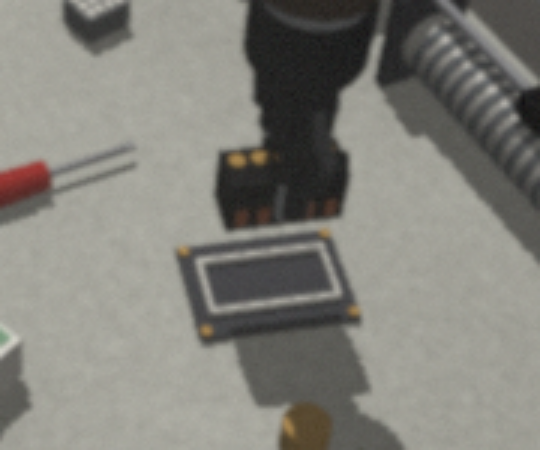

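The block is held level above the smaller pocket (about (395,275) in the full side picture). Lowering it now.

Call:
{"api": "play_rows", "payload": {
  "increments": [
    {"slide":[-1,0,25],"angular":[0,0,0],"claw":-1},
    {"slide":[0,0,25],"angular":[0,0,0],"claw":-1},
    {"slide":[0,0,20],"angular":[0,0,0],"claw":-1},
    {"slide":[0,0,6],"angular":[0,0,0],"claw":-1},
    {"slide":[0,0,3],"angular":[0,0,0],"claw":-1},
    {"slide":[0,0,2],"angular":[0,0,0],"claw":-1},
    {"slide":[0,0,0],"angular":[0,0,0],"claw":-1},
    {"slide":[0,0,0],"angular":[0,0,0],"claw":-1}
  ]
}}

```text
time: 6.35
ee_pos: [0.6654, -0.1539, 0.039]
tcp_rot: [180.0, 0.1, 164.8]
wrist_force: [0.0, -0.5, -2.2]
opening: 0.0336
grasp_force: 40.3
```

```bash
python3 plan.py 664.5 -153.8 37 164.8
```

```text
t 6.35 pos [ 665.4 -153.9   39. ] rot [1.800e+02 1.000e-01 1.648e+02] q [-13.  24.  10.  75.  -0.   2.] F [ 0.  -0.5 -2.2] open 33.6 grip 40.3
turn first: rz_tool 0.0  then slide tool: [ 0.9 -0.2  2. ]
```

Call:
{"api": "play_rows", "payload": {
  "increments": [
    {"slide":[0,0,2],"angular":[0,0,0],"claw":-1},
    {"slide":[0,0,0],"angular":[0,0,0],"claw":-1},
    {"slide":[0,0,0],"angular":[0,0,0],"claw":0.2},
    {"slide":[0,0,0],"angular":[0,0,0],"claw":1},
    {"slide":[0,0,0],"angular":[0,0,0],"claw":1},
    {"slide":[0,0,0],"angular":[0,0,0],"claw":1},
    {"slide":[0,0,-20],"angular":[0,0,0],"claw":1},
    {"slide":[0,0,-30],"angular":[0,0,0],"claw":1}
  ]
}}

```text
time: 7.15
ee_pos: [0.6637, -0.1534, 0.0843]
tcp_rot: [-180.0, -0.2, 164.8]
wrist_force: [-0.2, 0.6, -0.8]
opening: 0.0854
grasp_force: 0.0
```

Call:
{"api": "play_rows", "payload": {
  "increments": [
    {"slide":[0,0,-30],"angular":[0,0,0],"claw":1},
    {"slide":[0,0,-20],"angular":[0,0,0],"claw":1},
    {"slide":[0,0,0],"angular":[0,0,0],"claw":1}
  ]
}}

```text
time: 7.45
ee_pos: [0.6662, -0.154, 0.1397]
tcp_rot: [180.0, 0.3, 164.8]
wrist_force: [0.7, -0.5, -0.4]
opening: 0.0852
grasp_force: 0.0
```

```bash
python3 plan.py 424 -143.3 140 -157.7; python3 -c "
from h import *
s=shot('side','side3');
cv2.imwrite('pics/b3.png',cv2.resize(s[180:350,240:490][:,:,::-1],None,fx=3,fy=3))"
```

```text
t 7.45 pos [ 666.2 -154.   139.7] rot [180.    0.3 164.8] q [-13.  23.  19.  86.   0.   2.] F [ 0.7 -0.5 -0.4] open 85.2 grip 0.0
turn first: rz_tool -37.5  then slide tool: [220.  101.8  -0.3]
```

View pics/b3.png

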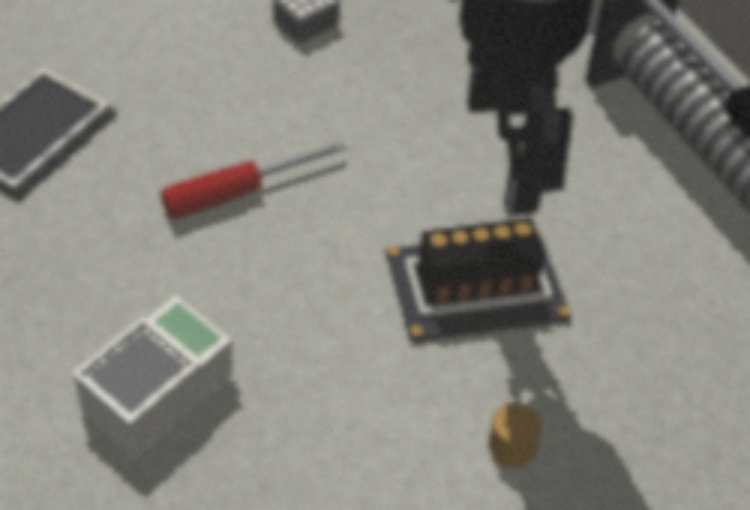

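The block sits flat inside the white rim (about (400,268) in the full side picture). Next is the register.

Call:
{"api": "play_rows", "payload": {
  "increments": [
    {"slide":[0,0,0],"angular":[0,0,-7.5],"claw":1},
    {"slide":[0,0,0],"angular":[0,0,-7.5],"claw":1},
    {"slide":[0,0,0],"angular":[0,0,-7.5],"claw":1},
    {"slide":[0,0,0],"angular":[0,0,-7.5],"claw":1},
    {"slide":[0,0,0],"angular":[0,0,-7.5],"claw":1},
    {"slide":[30,14,0],"angular":[0,0,0],"claw":1},
    {"slide":[40,18,0],"angular":[0,0,0],"claw":1},
    {"slide":[40,18,0],"angular":[0,0,0],"claw":1}
  ]
}}

```text
time: 8.3
ee_pos: [0.5421, -0.1488, 0.1335]
tcp_rot: [179.9, -0.1, -157.7]
wrist_force: [-0.4, -0.3, 1.0]
opening: 0.0853
grasp_force: 0.0
```

Call:
{"api": "play_rows", "payload": {
  "increments": [
    {"slide":[40,18,0],"angular":[0,0,0],"claw":1},
    {"slide":[40,20,0],"angular":[0,0,0],"claw":1},
    {"slide":[30,14,10],"angular":[0,0,0],"claw":1},
    {"slide":[0,0,20],"angular":[0,0,0],"claw":1},
    {"slide":[0,0,0],"angular":[0,0,0],"claw":1},
    {"slide":[0,0,0],"angular":[0,0,0],"claw":1}
  ]
}}

```text
time: 8.9
ee_pos: [0.4224, -0.1427, 0.1054]
tcp_rot: [179.9, -0.1, -157.7]
wrist_force: [-0.6, 0.0, -0.8]
opening: 0.0854
grasp_force: 0.0
```

```bash
python3 plan.py 424 -143.3 32 -157.7
```

```text
t 8.9 pos [ 422.4 -142.7  105.4] rot [ 1.799e+02 -1.000e-01 -1.577e+02] q [-19. -10. -20.  80.   0. -41.] F [-0.6  0.  -0.8] open 85.4 grip 0.0
turn first: rz_tool 0.0  then slide tool: [-1.3 -1.1 73.4]
```

Call:
{"api": "play_rows", "payload": {
  "increments": [
    {"slide":[-1,-1,25],"angular":[0,0,0],"claw":1},
    {"slide":[0,0,25],"angular":[0,0,0],"claw":1},
    {"slide":[0,0,23],"angular":[0,0,0],"claw":1},
    {"slide":[0,0,0],"angular":[0,0,0],"claw":1},
    {"slide":[0,0,0],"angular":[0,0,0],"claw":-1},
    {"slide":[0,0,0],"angular":[0,0,0],"claw":-1},
    {"slide":[0,0,0],"angular":[0,0,0],"claw":-1},
    {"slide":[0,0,0],"angular":[0,0,0],"claw":-1}
  ]
}}

```text
time: 9.7
ee_pos: [0.425, -0.1436, 0.0347]
tcp_rot: [-179.9, 0.1, -157.7]
wrist_force: [-0.7, 0.9, 6.8]
opening: 0.0533
grasp_force: 43.7
```

Call:
{"api": "play_rows", "payload": {
  "increments": [
    {"slide":[0,0,0],"angular":[0,0,0],"claw":-1},
    {"slide":[0,0,0],"angular":[0,0,0],"claw":-1}
  ]
}}

```text
time: 9.9
ee_pos: [0.425, -0.1437, 0.0347]
tcp_rot: [-179.9, 0.1, -157.7]
wrist_force: [0.3, 0.5, 6.7]
opening: 0.0534
grasp_force: 43.6
```

```bash
python3 plan.py 419.1 124.3 120 -150.7
```

```text
t 9.9 pos [ 425.  -143.7   34.7] rot [-1.799e+02  1.000e-01 -1.577e+02] q [-19.  -8. -26.  71.   0. -41.] F [0.3 0.5 6.7] open 53.4 grip 43.6
turn first: rz_tool -7.0  then slide tool: [-126.   236.6  -85.3]
```

Call:
{"api": "play_rows", "payload": {
  "increments": [
    {"slide":[0,0,-15],"angular":[0,0,0],"claw":-1},
    {"slide":[0,0,-35],"angular":[0,0,0],"claw":-1},
    {"slide":[0,0,-35],"angular":[0,0,-7],"claw":-1},
    {"slide":[-13,24,0],"angular":[0,0,0],"claw":-1},
    {"slide":[-18,34,0],"angular":[0,0,0],"claw":-1},
    {"slide":[-18,34,0],"angular":[0,0,0],"claw":-1},
    {"slide":[-18,34,0],"angular":[0,0,0],"claw":-1},
    {"slide":[-18,34,0],"angular":[0,0,0],"claw":-1}
  ]
}}

```text
time: 10.7
ee_pos: [0.4196, 0.0391, 0.1186]
tcp_rot: [-180.0, 0.1, -150.7]
wrist_force: [0.3, 0.1, -1.9]
opening: 0.0534
grasp_force: 43.1
```

Call:
{"api": "play_rows", "payload": {
  "increments": [
    {"slide":[-18,34,0],"angular":[0,0,0],"claw":-1},
    {"slide":[-13,24,0],"angular":[0,0,0],"claw":-1},
    {"slide":[-10,18,0],"angular":[0,0,0],"claw":-1},
    {"slide":[0,0,0],"angular":[0,0,0],"claw":-1},
    {"slide":[0,0,0],"angular":[0,0,0],"claw":-1},
    {"slide":[0,0,0],"angular":[0,0,0],"claw":-1}
  ]
}}

```text
time: 11.3
ee_pos: [0.4183, 0.1235, 0.1182]
tcp_rot: [-180.0, 0.0, -150.7]
wrist_force: [0.2, 0.5, -2.1]
opening: 0.0529
grasp_force: 43.1
```

```bash
python3 plan.py 419.1 124.3 41 -150.7; python3 -c "
from h import *
t=shot('top','top4');s=shot('side','side4')
cv2.imwrite('pics/b4.png',cv2.resize(np.hstack([s[140:270,190:320],t[230:360,190:320]])[:,:,::-1],None,fx=3,fy=3))"
```

```text
t 11.3 pos [418.3 123.5 118.2] rot [-180.     0.  -150.7] q [ 16. -11. -20.  81.  -0. -13.] F [ 0.2  0.5 -2.1] open 52.9 grip 43.1
turn first: rz_tool -0.0  then slide tool: [-1.1  0.3 77.2]
```

View pics/b4.png

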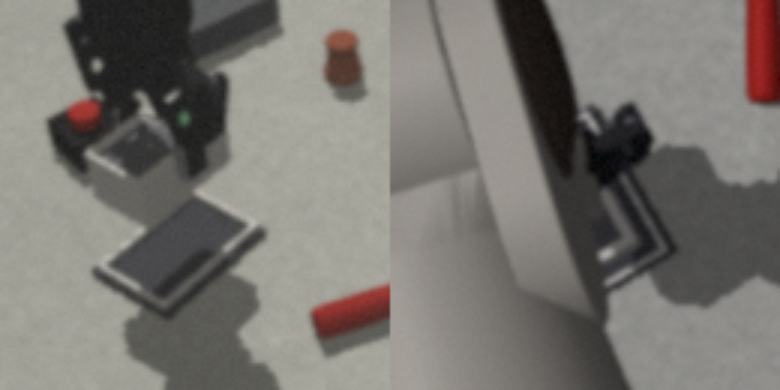

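The register is held level above the larger pocket, aligned with it. Lowering it now.

Call:
{"api": "play_rows", "payload": {
  "increments": [
    {"slide":[-1,0,25],"angular":[0,0,0],"claw":-1},
    {"slide":[0,0,25],"angular":[0,0,0],"claw":-1},
    {"slide":[0,0,16],"angular":[0,0,0],"claw":-1},
    {"slide":[0,0,5],"angular":[0,0,0],"claw":-1},
    {"slide":[0,0,3],"angular":[0,0,0],"claw":-1},
    {"slide":[0,0,0],"angular":[0,0,0],"claw":-1},
    {"slide":[0,0,0],"angular":[0,0,0],"claw":-1}
  ]
}}

```text
time: 12.1
ee_pos: [0.4197, 0.1246, 0.0449]
tcp_rot: [-180.0, 0.1, -150.7]
wrist_force: [-0.2, -0.3, -2.0]
opening: 0.0534
grasp_force: 43.1
```

```bash
python3 plan.py 419.1 124.3 41 -150.7
```

```text
t 12.1 pos [419.7 124.6  44.9] rot [-1.800e+02  1.000e-01 -1.507e+02] q [ 17.  -9. -27.  73.   0. -13.] F [-0.2 -0.3 -2. ] open 53.4 grip 43.1
turn first: rz_tool 0.0  then slide tool: [0.7 0.  3.9]
```

Call:
{"api": "play_rows", "payload": {
  "increments": [
    {"slide":[0,0,2],"angular":[0,0,0],"claw":-1},
    {"slide":[0,0,2],"angular":[0,0,0],"claw":-1},
    {"slide":[0,0,0],"angular":[0,0,0],"claw":-1},
    {"slide":[0,0,0],"angular":[0,0,0],"claw":0.5},
    {"slide":[0,0,0],"angular":[0,0,0],"claw":1},
    {"slide":[0,0,0],"angular":[0,0,0],"claw":1},
    {"slide":[0,0,-20],"angular":[0,0,0],"claw":1},
    {"slide":[0,0,-30],"angular":[0,0,0],"claw":1}
  ]
}}

```text
time: 12.9
ee_pos: [0.418, 0.1242, 0.089]
tcp_rot: [180.0, -0.2, -150.7]
wrist_force: [0.6, 0.0, 0.2]
opening: 0.0855
grasp_force: 0.0
```

Call:
{"api": "play_rows", "payload": {
  "increments": [
    {"slide":[0,0,-40],"angular":[0,0,0],"claw":1},
    {"slide":[0,0,-20],"angular":[0,0,0],"claw":1},
    {"slide":[0,0,0],"angular":[0,0,0],"claw":1}
  ]
}}

```text
time: 13.2
ee_pos: [0.4205, 0.125, 0.153]
tcp_rot: [-179.9, 0.3, -150.7]
wrist_force: [-0.8, -0.6, 0.1]
opening: 0.0855
grasp_force: 0.0
```

```bash
python3 plan.py 674.4 153.5 150 -168.2
```

```text
t 13.2 pos [420.5 125.  153. ] rot [-179.9    0.3 -150.7] q [ 17. -11. -16.  85.  -0. -13.] F [-0.8 -0.6  0.1] open 85.5 grip 0.0
turn first: rz_tool 17.5  then slide tool: [-254.4  -24.     3. ]
```

Call:
{"api": "play_rows", "payload": {
  "increments": [
    {"slide":[0,0,0],"angular":[0,0,6],"claw":1},
    {"slide":[0,0,0],"angular":[0,0,6],"claw":1},
    {"slide":[0,0,0],"angular":[0,0,5.5],"claw":1},
    {"slide":[-25,-3,0],"angular":[0,0,0],"claw":1},
    {"slide":[-40,-4,0],"angular":[0,0,0],"claw":1},
    {"slide":[-40,-4,0],"angular":[0,0,0],"claw":1},
    {"slide":[-45,-4,0],"angular":[0,0,0],"claw":1},
    {"slide":[-40,-4,0],"angular":[0,0,0],"claw":1}
  ]
}}

```text
time: 14.0
ee_pos: [0.6106, 0.145, 0.1483]
tcp_rot: [-180.0, -0.1, -168.2]
wrist_force: [0.7, -0.1, 0.7]
opening: 0.0856
grasp_force: 0.0
```

Call:
{"api": "play_rows", "payload": {
  "increments": [
    {"slide":[-40,-4,10],"angular":[0,0,0],"claw":1},
    {"slide":[-24,-1,30],"angular":[0,0,0],"claw":1},
    {"slide":[0,0,30],"angular":[0,0,0],"claw":1},
    {"slide":[0,0,0],"angular":[0,0,0],"claw":1},
    {"slide":[0,0,0],"angular":[0,0,0],"claw":1},
    {"slide":[0,0,0],"angular":[0,0,0],"claw":1}
  ]
}}

```text
time: 14.6
ee_pos: [0.673, 0.1532, 0.082]
tcp_rot: [180.0, 0.1, -168.2]
wrist_force: [-0.2, 0.6, 0.0]
opening: 0.0854
grasp_force: 0.0
```

```bash
python3 plan.py 674.4 153.5 27 -168.2
cat > reg.py <<'E'
from meas import *
import sys
t=shot('top',sys.argv[1]);s=shot('side',sys.argv[1]+'s');U=4
cv2.imwrite('pics/b5.png',cv2.resize(np.hstack([s[150:270,190:310],t[240:360,200:320]])[:,:,::-1],None,fx=3,fy=3))
u8=lambda m:(m*255).astype(np.uint8)
for n,im,G in(('top',t[:,:,::-1],(254,298)),('side',s[:,:,::-1],(249,218))):
    x,y=G;r=38;c=cv2.resize(im[y-r:y+r,x-r:x+r],None,fx=U,fy=U,interpolation=cv2.INTER_CUBIC);h=cv2.cvtColor(c,cv2.COLOR_BGR2HSV)
    back=lambda p:(np.array(p,float)+.5)/U-.5+np.array([x-r,y-r])
    g=u8((h[...,1]>60)&(h[...,0]>45)&(h[...,0]<95));
    if g.any(): print(n,'display',rect(back(biggest(g)),.048,n))
    for th in(100,115):
        d=u8(c.mean(2)<th);k,l,st,ce=cv2.connectedComponentsWithStats(d)
        for i in range(1,k):
            if st[i,4]>1500:
                R=rect(back(biggest(u8(l==i))),.050,n)
                if R[2]<70: print(n,'dark',th,R)
E
python3 reg.py top5
```

```text
t 14.6 pos [673.  153.2  82. ] rot [ 1.800e+02  1.000e-01 -1.682e+02] q [13. 24. 15. 80. -0.  1.] F [-0.2  0.6  0. ] open 85.4 grip 0.0
turn first: rz_tool 0.0  then slide tool: [-1.4  0.  55. ]
side display [445.6 136.1  32.1  13.6 -61.8]
side dark 115 [405.4 115.3  47.3  42.   28.4]
```

View pics/b5.png

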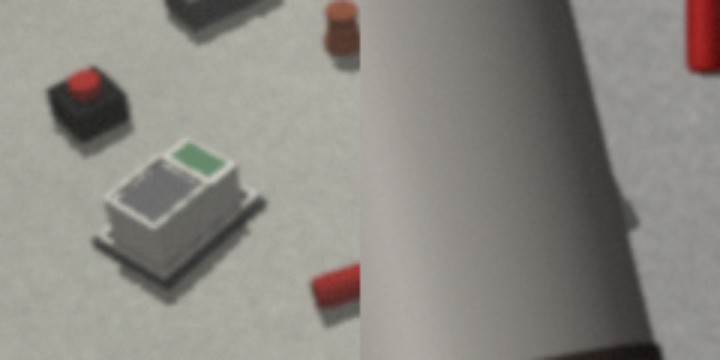

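The register sits flat in its base (about (250,215) in the full side picture), recess towards the lower left. The measured recess centre is about (405.8, 116.7). Grasping the keypad.

Call:
{"api": "play_rows", "payload": {
  "increments": [
    {"slide":[-1,0,20],"angular":[0,0,0],"claw":1},
    {"slide":[0,0,20],"angular":[0,0,0],"claw":1},
    {"slide":[0,0,15],"angular":[0,0,0],"claw":1},
    {"slide":[0,0,0],"angular":[0,0,0],"claw":1},
    {"slide":[0,0,0],"angular":[0,0,0],"claw":-1},
    {"slide":[0,0,0],"angular":[0,0,0],"claw":-1},
    {"slide":[0,0,0],"angular":[0,0,0],"claw":-1},
    {"slide":[0,0,0],"angular":[0,0,0],"claw":-1}
  ],
  "squeeze": 30
}}

```text
time: 15.5
ee_pos: [0.6743, 0.1534, 0.0262]
tcp_rot: [-180.0, 0.1, -168.2]
wrist_force: [1.0, -0.5, 6.9]
opening: 0.0375
grasp_force: 32.1
```

Call:
{"api": "play_rows", "payload": {
  "increments": [
    {"slide":[0,0,0],"angular":[0,0,0],"claw":-1},
    {"slide":[0,0,0],"angular":[0,0,0],"claw":-1}
  ]
}}

```text
time: 15.7
ee_pos: [0.6743, 0.1534, 0.0263]
tcp_rot: [-180.0, 0.1, -168.2]
wrist_force: [-0.1, -0.4, 5.7]
opening: 0.0375
grasp_force: 31.8
```

```bash
python3 plan.py 405.8 116.7 140 -150.7
```

```text
t 15.7 pos [674.3 153.4  26.3] rot [-1.800e+02  1.000e-01 -1.682e+02] q [13. 26. 10. 75. -0.  1.] F [-0.1 -0.4  5.7] open 37.5 grip 31.8
turn first: rz_tool -17.5  then slide tool: [ 252.1   99.4 -113.7]
```

Call:
{"api": "play_rows", "payload": {
  "increments": [
    {"slide":[0,0,-15],"angular":[0,0,0],"claw":-1},
    {"slide":[0,0,-30],"angular":[0,0,0],"claw":-1},
    {"slide":[0,0,-30],"angular":[0,0,-6],"claw":-1},
    {"slide":[0,0,-30],"angular":[0,0,-6],"claw":-1},
    {"slide":[0,0,-9],"angular":[0,0,-5.5],"claw":-1},
    {"slide":[20,8,0],"angular":[0,0,0],"claw":-1},
    {"slide":[35,14,0],"angular":[0,0,0],"claw":-1},
    {"slide":[35,14,0],"angular":[0,0,0],"claw":-1}
  ]
}}

```text
time: 16.5
ee_pos: [0.5765, 0.1404, 0.1394]
tcp_rot: [180.0, 0.0, -150.7]
wrist_force: [0.3, -0.1, 0.5]
opening: 0.0373
grasp_force: 31.1
```

Call:
{"api": "play_rows", "payload": {
  "increments": [
    {"slide":[35,14,0],"angular":[0,0,0],"claw":-1},
    {"slide":[35,14,0],"angular":[0,0,0],"claw":-1},
    {"slide":[35,14,0],"angular":[0,0,0],"claw":-1},
    {"slide":[35,14,0],"angular":[0,0,0],"claw":-1},
    {"slide":[22,8,0],"angular":[0,0,0],"claw":-1},
    {"slide":[0,0,0],"angular":[0,0,0],"claw":-1},
    {"slide":[0,0,0],"angular":[0,0,0],"claw":-1},
    {"slide":[0,0,0],"angular":[0,0,0],"claw":-1}
  ]
}}

```text
time: 17.3
ee_pos: [0.4058, 0.1173, 0.1395]
tcp_rot: [-180.0, 0.1, -150.7]
wrist_force: [0.7, 0.3, -0.4]
opening: 0.0375
grasp_force: 31.1
```

```bash
python3 plan.py 405.8 116.7 75 -150.7
```

```text
t 17.3 pos [405.8 117.3 139.5] rot [-1.800e+02  1.000e-01 -1.507e+02] q [ 16. -13. -20.  84.  -0. -13.] F [ 0.7  0.3 -0.4] open 37.5 grip 31.1
turn first: rz_tool 0.0  then slide tool: [ 0.3 -0.5 64.5]
```

Call:
{"api": "play_rows", "payload": {
  "increments": [
    {"slide":[0,0,20],"angular":[0,0,0],"claw":-1},
    {"slide":[0,0,20],"angular":[0,0,0],"claw":-1},
    {"slide":[0,0,14],"angular":[0,0,0],"claw":-1},
    {"slide":[0,0,0],"angular":[0,0,0],"claw":-1},
    {"slide":[0,0,0],"angular":[0,0,0],"claw":-1},
    {"slide":[0,0,0],"angular":[0,0,0],"claw":-1}
  ]
}}

```text
time: 17.9
ee_pos: [0.4056, 0.1173, 0.0859]
tcp_rot: [-180.0, 0.1, -150.7]
wrist_force: [0.5, -0.1, 0.1]
opening: 0.0372
grasp_force: 31.1
```

```bash
python3 plan.py 405.8 116.7 75 -150.7; python3 -c "
from h import *
s=shot('side','side6')
cv2.imwrite('pics/b6.png',cv2.resize(s[140:270,190:330][:,:,::-1],None,fx=4,fy=4,interpolation=cv2.INTER_CUBIC))"
```

```text
t 17.9 pos [405.6 117.3  85.9] rot [-1.800e+02  1.000e-01 -1.507e+02] q [ 16. -13. -25.  78.   0. -13.] F [ 0.5 -0.1  0.1] open 37.2 grip 31.1
turn first: rz_tool 0.0  then slide tool: [ 0.1 -0.6 10.9]
```

View pics/b6.png

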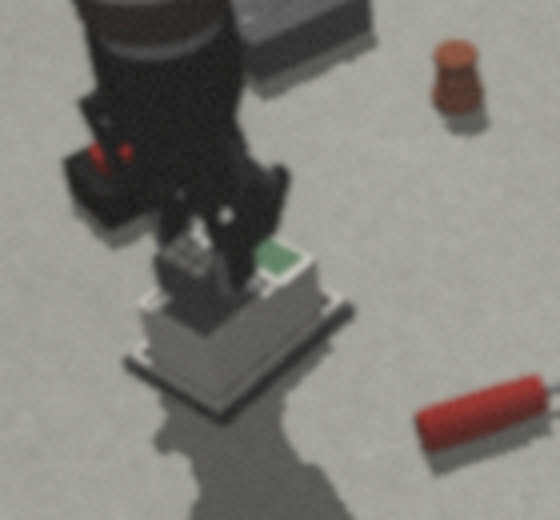

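The keypad is over the recess, aligned and level. Lowering and letting go.

Call:
{"api": "play_rows", "payload": {
  "increments": [
    {"slide":[0,0,5],"angular":[0,0,0],"claw":-1},
    {"slide":[0,0,4],"angular":[0,0,0],"claw":-1},
    {"slide":[0,0,2],"angular":[0,0,0],"claw":-1},
    {"slide":[0,0,0],"angular":[0,0,0],"claw":-1},
    {"slide":[0,0,0],"angular":[0,0,0],"claw":-1}
  ]
}}

```text
time: 18.45
ee_pos: [0.4049, 0.1171, 0.0742]
tcp_rot: [180.0, -0.0, -150.7]
wrist_force: [-2.3, -1.3, 4.3]
opening: 0.0373
grasp_force: 31.6
```

```bash
python3 plan.py 405.8 116.7 74.3 -150.7
```

```text
t 18.45 pos [404.9 117.1  74.2] rot [ 180.    -0.  -150.7] q [ 16. -13. -26.  77.  -0. -13.] F [-2.3 -1.3  4.3] open 37.3 grip 31.6
turn first: rz_tool 0.0  then slide tool: [-0.6 -0.8 -0.1]
```

At seat height with light contact (4 N), so I'll release.

Call:
{"api": "play_rows", "payload": {
  "increments": [
    {"slide":[0,0,0],"angular":[0,0,0],"claw":0},
    {"slide":[0,0,0],"angular":[0,0,0],"claw":0.3},
    {"slide":[0,0,0],"angular":[0,0,0],"claw":1},
    {"slide":[0,0,0],"angular":[0,0,0],"claw":1},
    {"slide":[0,0,-15],"angular":[0,0,0],"claw":1},
    {"slide":[0,0,-25],"angular":[0,0,0],"claw":1},
    {"slide":[0,0,-30],"angular":[0,0,0],"claw":1},
    {"slide":[0,0,-10],"angular":[0,0,0],"claw":1}
  ]
}}

```text
time: 19.25
ee_pos: [0.4059, 0.1174, 0.1566]
tcp_rot: [-180.0, 0.2, -150.7]
wrist_force: [-0.3, -0.1, -0.8]
opening: 0.0855
grasp_force: 0.0
```

```bash
python3 plan.py 544 387.3 150 -164.8
```

```text
t 19.25 pos [405.9 117.4 156.6] rot [-180.     0.2 -150.7] q [ 16. -14. -18.  86.   0. -13.] F [-0.3 -0.1 -0.8] open 85.5 grip 0.0
turn first: rz_tool 14.1  then slide tool: [-204.1  224.3    6.6]
```

Call:
{"api": "play_rows", "payload": {
  "increments": [
    {"slide":[0,0,0],"angular":[0,0,7],"claw":1},
    {"slide":[0,0,0],"angular":[0,0,7],"claw":1},
    {"slide":[-20,22,0],"angular":[0,0,0],"claw":1},
    {"slide":[-30,33,0],"angular":[0,0,0],"claw":1},
    {"slide":[-30,33,0],"angular":[0,0,0],"claw":1},
    {"slide":[-30,33,0],"angular":[0,0,0],"claw":1},
    {"slide":[-30,33,0],"angular":[0,0,0],"claw":1},
    {"slide":[-30,33,0],"angular":[0,0,0],"claw":1}
  ]
}}

```text
time: 20.05
ee_pos: [0.52, 0.3441, 0.153]
tcp_rot: [-180.0, -0.0, -164.7]
wrist_force: [1.3, -0.6, 1.6]
opening: 0.0854
grasp_force: 0.0
```

Call:
{"api": "play_rows", "payload": {
  "increments": [
    {"slide":[-24,26,0],"angular":[0,0,0],"claw":1},
    {"slide":[-10,11,30],"angular":[0,0,0],"claw":1},
    {"slide":[0,0,30],"angular":[0,0,0],"claw":1},
    {"slide":[0,0,0],"angular":[0,0,0],"claw":1},
    {"slide":[0,0,0],"angular":[0,0,0],"claw":1},
    {"slide":[0,0,0],"angular":[0,0,0],"claw":1}
  ]
}}

```text
time: 20.65
ee_pos: [0.5431, 0.3871, 0.096]
tcp_rot: [180.0, 0.1, -164.7]
wrist_force: [-0.6, 0.0, 1.1]
opening: 0.0852
grasp_force: 0.0
```

```bash
python3 plan.py 544 387.3 28 -164.8;  python3 -c "
from h import *
s=shot('side','side7')
cv2.imwrite('pics/b7.png',cv2.resize(s[90:270,190:350][:,:,::-1],None,fx=3.3,fy=3.3,interpolation=cv2.INTER_CUBIC))"
```

```text
t 20.65 pos [543.1 387.1  96. ] rot [ 1.800e+02  1.000e-01 -1.647e+02] q [35. 21. 11. 81. -0. 20.] F [-0.6  0.   1.1] open 85.2 grip 0.0
turn first: rz_tool 0.1  then slide tool: [-0.9 -0.  68. ]
```

View pics/b7.png

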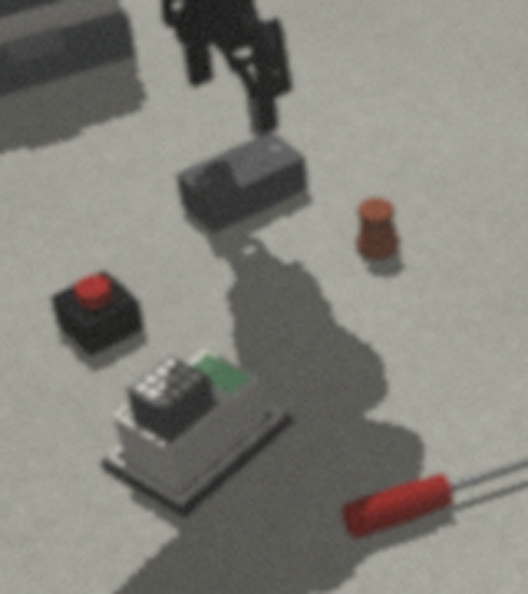

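The keypad sits in the recess (about (243,213) in the full side picture) and the gripper hovers over the hood. Grasping the hood.

Call:
{"api": "play_rows", "payload": {
  "increments": [
    {"slide":[-1,0,25],"angular":[0,0,0],"claw":1},
    {"slide":[0,0,25],"angular":[0,0,0],"claw":1},
    {"slide":[0,0,17],"angular":[0,0,0],"claw":1},
    {"slide":[0,0,0],"angular":[0,0,0],"claw":1},
    {"slide":[0,0,0],"angular":[0,0,0],"claw":-1},
    {"slide":[0,0,0],"angular":[0,0,0],"claw":-1},
    {"slide":[0,0,0],"angular":[0,0,0],"claw":-1},
    {"slide":[0,0,0],"angular":[0,0,0],"claw":-1}
  ]
}}

```text
time: 21.5
ee_pos: [0.5444, 0.3878, 0.0291]
tcp_rot: [179.9, 0.2, -164.7]
wrist_force: [0.1, -0.9, 5.5]
opening: 0.0494
grasp_force: 32.2
```

Call:
{"api": "play_rows", "payload": {
  "increments": [
    {"slide":[0,0,0],"angular":[0,0,0],"claw":-1},
    {"slide":[0,0,0],"angular":[0,0,0],"claw":-1}
  ]
}}

```text
time: 21.7
ee_pos: [0.5444, 0.3878, 0.0291]
tcp_rot: [179.9, 0.2, -164.7]
wrist_force: [-0.4, -0.9, 7.1]
opening: 0.0495
grasp_force: 32.2
```

```bash
python3 plan.py 664.8 -153.8 150 164.8
python3 - <<'E'
from meas import *
t=shot('top','top8');U=4;x,y,r=388,172,30
c=cv2.resize(t[y-r:y+r,x-r:x+r,::-1],None,fx=U,fy=U,interpolation=cv2.INTER_CUBIC);h=cv2.cvtColor(c,cv2.COLOR_BGR2HSV)
for p,a in blobs((((h[...,1]>110)&(h[...,2]>70))*255).astype(np.uint8),20):
    print(np.round(onz('top',(np.array(p)+.5)/U-.5+[x-r,y-r],.050)*1000,1),a)
E
```

```text
t 21.7 pos [544.4 387.8  29.1] rot [ 179.9    0.2 -164.7] q [35. 22.  6. 74. -0. 20.] F [-0.4 -0.9  7.1] open 49.5 grip 32.2
turn first: rz_tool 30.5  then slide tool: [-258.2 -491.1 -120.9]
[ 708.6 -128.8   50. ] 119
[ 694.8 -155.6   50. ] 492
[ 690.6 -194.7   50. ] 121
[ 680.4 -151.7   50. ] 505
[ 665.8 -147.7   50. ] 482
[ 651.2 -143.9   50. ] 510
[ 636.8 -139.9   50. ] 505
[ 610.9 -102.3   50. ] 153
```

The screw row reads about 6 mm off in y, so I'll triangulate the block in both views before moving the hood.

Run:
```python
from meas import *
U=4
def scr(im,n,x,y,r):
    c=cv2.resize(im[y-r:y+r,x-r:x+r],None,fx=U,fy=U,interpolation=cv2.INTER_CUBIC);h=cv2.cvtColor(c,cv2.COLOR_BGR2HSV)
    return [(np.array(p)+.5)/U-.5+[x-r,y-r] for p,a in blobs((((h[...,1]>110)&(h[...,2]>70))*255).astype(np.uint8),20) if a>200]
def tri(a,b):
    o1,d1=ray('top',a);o2,d2=ray('side',b);A=np.stack([d1,-d2],1);k=np.linalg.lstsq(A,o2-o1,rcond=None)[0]
    p,q=o1+d1*k[0],o2+d2*k[1];return ((p+q)*500).round(1),round(np.linalg.norm(p-q)*1000,1)
for tn,sn,T,S in(('top0','side0',(503,241,35),(394,380,30)),('top8','side7',(388,172,30),(400,268,30))):
    t=scr(cv2.imread(f'pics/{tn}.png'),'top',*T);s=scr(cv2.imread(f'pics/{sn}.png'),'side',*S)
    t=sorted(t,key=lambda p:p[1]);s=sorted([p for p in s if p[1]<min(q[1] for q in s)+12],key=lambda p:-p[0])
    print(tn,len(t),len(s))
    for a,b in zip(t,s): print(tri(a,b), onz('side',b,.044 if tn=='top0' else .05)[:2]*1000)
t=cv2.imread('pics/top8.png')[142:202,358:418];s=cv2.imread('pics/side7.png')[235:305,360:440]
cv2.imwrite('pics/b8.png',np.hstack([cv2.resize(t,(400,400),interpolation=cv2.INTER_CUBIC),cv2.resize(s,(400,400),interpolation=cv2.INTER_CUBIC)]))
```

```text
top0 5 5
(array([ 553. , -380.5,   42.6]), np.float64(1.1)) [ 553.04819711 -381.09428658]
(array([ 538.3, -377.7,   42.5]), np.float64(1.2)) [ 538.39447185 -378.3479163 ]
(array([ 523.5, -374.8,   42.6]), np.float64(1.1)) [ 523.67444342 -375.43948017]
(array([ 508.8, -371.9,   42.3]), np.float64(1.1)) [ 508.84409443 -372.66559815]
(array([ 493.9, -368.8,   42.4]), np.float64(1.1)) [ 493.99826104 -369.50516835]
top8 5 5
(array([ 695.8, -156. ,   48. ]), np.float64(0.7)) [ 695.13740653 -157.31238208]
(array([ 681.6, -152.1,   48. ]), np.float64(1.2)) [ 681.22451405 -153.48097796]
(array([ 667. , -148.1,   48. ]), np.float64(1.2)) [ 666.62263459 -149.47117635]
(array([ 652.5, -144.3,   48. ]), np.float64(1.3)) [ 652.23419304 -145.70018311]
(array([ 637.8, -140.2,   48.3]), np.float64(1.1)) [ 637.56617606 -141.43387456]
```

View pics/b8.png

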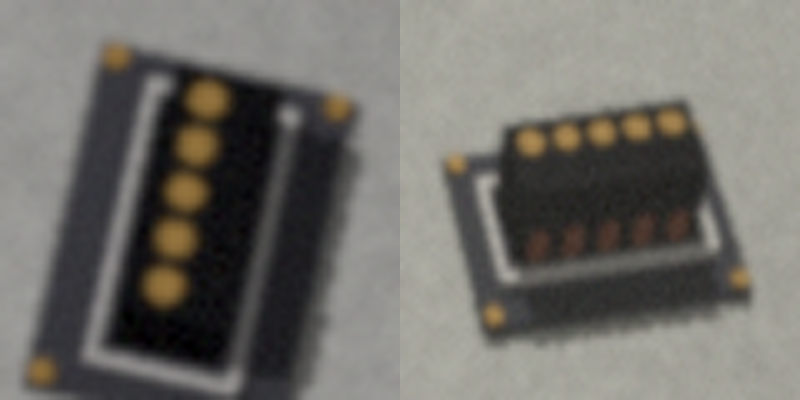

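Run:
```python
from h import *
C=np.array([664.3,-153.8]);a=np.radians(-15.2);ex=np.array([np.cos(a),np.sin(a)]);ey=np.array([-np.sin(a),np.cos(a)])
for n,f in(('top','top8'),('side','side7')):
    g=cv2.imread(f'pics/{f}.png').mean(2).astype(np.float32)
    for z in(6,12,50):
        print(n,z)
        for xs in((-22,-7,7,22),):
            row=[]
            for y in range(-34,35,2):
                v=[]
                for x in xs:
                    p=C+ex*x+ey*y;u=proj(n,[p[0]/1000,p[1]/1000,z/1000])
                    v.append(cv2.getRectSubPix(g,(1,1),u)[0,0])
                row.append(f'{y}:{np.mean(v):.0f}')
            print(' '.join(row))
        if z==50:
            for x0 in range(-50,51,5):
                v=[]
                for y in(-6,-3):
                    p=C+ex*x0+ey*y;v.append(cv2.getRectSubPix(g,(1,1),proj(n,[p[0]/1000,p[1]/1000,.05]))[0,0])
                print(f'x{x0}:{np.mean(v):.0f}',end=' ')
            print()
```

```text
top 6
-34:29 -32:30 -30:30 -28:34 -26:50 -24:69 -22:71 -20:49 -18:26 -16:15 -14:16 -12:15 -10:17 -8:17 -6:17 -4:19 -2:26 0:39 2:53 4:61 6:60 8:50 10:34 12:22 14:18 16:24 18:52 20:97 22:127 24:116 26:81 28:59 30:56 32:56 34:57
top 12
-34:30 -32:30 -30:30 -28:33 -26:46 -24:66 -22:73 -20:54 -18:29 -16:17 -14:16 -12:15 -10:16 -8:16 -6:15 -4:17 -2:30 0:50 2:70 4:80 6:78 8:66 10:47 12:28 14:18 16:22 18:50 20:93 22:125 24:119 26:82 28:59 30:56 32:56 34:56
top 50
-34:33 -32:30 -30:29 -28:30 -26:31 -24:40 -22:62 -20:72 -18:59 -16:33 -14:17 -12:15 -10:16 -8:16 -6:16 -4:17 -2:19 0:24 2:35 4:48 6:54 8:52 10:38 12:25 14:19 16:18 18:32 20:72 22:116 24:127 26:96 28:66 30:57 32:56 34:57
x-50:17 x-45:7 x-40:11 x-35:17 x-30:20 x-25:18 x-20:16 x-15:16 x-10:15 x-5:17 x0:14 x5:16 x10:17 x15:19 x20:18 x25:15 x30:19 x35:17 x40:92 x45:144 x50:146 
side 6
-34:49 -32:48 -30:52 -28:63 -26:79 -24:94 -22:96 -20:86 -18:69 -16:55 -14:50 -12:52 -10:55 -8:58 -6:57 -4:53 -2:46 0:41 2:37 4:37 6:38 8:39 10:39 12:40 14:40 16:42 18:45 20:48 22:48 24:47 26:46 28:47 30:48 32:50 34:56
side 12
-34:53 -32:65 -30:81 -28:94 -26:98 -24:84 -22:65 -20:50 -18:44 -16:46 -14:49 -12:52 -10:53 -8:49 -6:45 -4:40 -2:37 0:37 2:36 4:37 6:39 8:40 10:41 12:45 14:46 16:47 18:47 20:47 22:47 24:47 26:49 28:57 30:69 32:82 34:89
side 50
-34:43 -32:38 -30:37 -28:39 -26:40 -24:37 -22:39 -20:40 -18:41 -16:45 -14:47 -12:47 -10:45 -8:45 -6:46 -4:47 -2:50 0:57 2:66 4:74 6:76 8:71 10:67 12:76 14:102 16:133 18:150 20:159 22:160 24:161 26:162 28:162 30:163 32:164 34:163
x-50:95 x-45:62 x-40:39 x-35:49 x-30:56 x-25:49 x-20:49 x-15:55 x-10:47 x-5:47 x0:53 x5:48 x10:47 x15:51 x20:49 x25:46 x30:50 x35:49 x40:85 x45:152 x50:159
```

The block is flat, with all five screws at z ≈ 48. The screw row is simply off-centre. The block's far edge and end put its centre within about 2 mm of the pocket centre, so I'll aim the hood at (664.3, -155).

Call:
{"api": "play_rows", "payload": {
  "increments": [
    {"slide":[0,0,-15],"angular":[0,0,0],"claw":-1},
    {"slide":[0,0,-30],"angular":[0,0,0],"claw":-1},
    {"slide":[0,0,-35],"angular":[0,0,8],"claw":-1},
    {"slide":[0,0,-30],"angular":[0,0,8],"claw":-1},
    {"slide":[0,0,-10],"angular":[0,0,8],"claw":-1},
    {"slide":[0,0,0],"angular":[0,0,6.5],"claw":-1},
    {"slide":[-10,-19,0],"angular":[0,0,0],"claw":-1},
    {"slide":[-16,-30,0],"angular":[0,0,0],"claw":-1}
  ]
}}

```text
time: 22.55
ee_pos: [0.5555, 0.3341, 0.1483]
tcp_rot: [179.9, 0.0, 164.9]
wrist_force: [1.2, -0.3, -0.3]
opening: 0.0494
grasp_force: 31.4
```

Call:
{"api": "play_rows", "payload": {
  "increments": [
    {"slide":[-20,-38,0],"angular":[0,0,0],"claw":-1},
    {"slide":[-20,-38,0],"angular":[0,0,0],"claw":-1},
    {"slide":[-20,-38,0],"angular":[0,0,0],"claw":-1},
    {"slide":[-20,-38,0],"angular":[0,0,0],"claw":-1},
    {"slide":[-20,-38,0],"angular":[0,0,0],"claw":-1},
    {"slide":[-20,-38,0],"angular":[0,0,0],"claw":-1},
    {"slide":[-20,-38,0],"angular":[0,0,0],"claw":-1},
    {"slide":[-20,-38,0],"angular":[0,0,0],"claw":-1}
  ]
}}

```text
time: 23.35
ee_pos: [0.6309, -0.0039, 0.1487]
tcp_rot: [180.0, 0.1, 164.8]
wrist_force: [-0.0, 0.8, -0.4]
opening: 0.049
grasp_force: 31.4
```

```bash
python3 plan.py 664.3 -155 150 164.8
```

```text
t 23.35 pos [630.9  -3.9 148.7] rot [1.800e+02 1.000e-01 1.648e+02] q [-0. 15. 11. 85.  0. 15.] F [-0.   0.8 -0.4] open 49.0 grip 31.4
turn first: rz_tool 0.0  then slide tool: [ -71.9 -137.1   -1.3]
```

Call:
{"api": "play_rows", "payload": {
  "increments": [
    {"slide":[-20,-38,0],"angular":[0,0,0],"claw":-1},
    {"slide":[-20,-38,0],"angular":[0,0,0],"claw":-1},
    {"slide":[-16,-30,0],"angular":[0,0,0],"claw":-1},
    {"slide":[-10,-20,0],"angular":[0,0,0],"claw":-1},
    {"slide":[0,0,20],"angular":[0,0,0],"claw":-1},
    {"slide":[0,0,20],"angular":[0,0,0],"claw":-1},
    {"slide":[0,0,0],"angular":[0,0,0],"claw":-1},
    {"slide":[0,0,0],"angular":[0,0,0],"claw":-1}
  ]
}}

```text
time: 24.15
ee_pos: [0.6612, -0.1409, 0.1081]
tcp_rot: [180.0, 0.0, 164.8]
wrist_force: [0.0, 0.0, -0.4]
opening: 0.0489
grasp_force: 31.4
```

```bash
python3 plan.py 664.3 -155 80 164.8
```

```text
t 24.15 pos [ 661.2 -140.9  108.1] rot [180.    0.  164.8] q [-12.  22.  14.  83.  -0.   3.] F [ 0.   0.  -0.4] open 48.9 grip 31.4
turn first: rz_tool 0.0  then slide tool: [ -6.6 -12.8  28.1]
```

Call:
{"api": "play_rows", "payload": {
  "increments": [
    {"slide":[-6.5,-13,0],"angular":[0,0,0],"claw":-1},
    {"slide":[0,0,15],"angular":[0,0,0],"claw":-1},
    {"slide":[0,0,10],"angular":[0,0,0],"claw":-1},
    {"slide":[0,0,0],"angular":[0,0,0],"claw":-1},
    {"slide":[0,0,0],"angular":[0,0,0],"claw":-1},
    {"slide":[0,0,0],"angular":[0,0,0],"claw":-1}
  ]
}}

```text
time: 24.75
ee_pos: [0.6642, -0.1551, 0.0823]
tcp_rot: [180.0, 0.0, 164.8]
wrist_force: [0.9, 0.9, 0.3]
opening: 0.0495
grasp_force: 31.4
```

```bash
python3 plan.py 664.3 -155 80 164.8; python3 -c "
from h import *
s=shot('side','side9');t=shot('top','top9')
cv2.imwrite('pics/b9.png',cv2.resize(np.hstack([s[210:310,350:450],t[120:220,340:440]])[:,:,::-1],None,fx=4,fy=4,interpolation=cv2.INTER_CUBIC))"
```

```text
t 24.75 pos [ 664.2 -155.1   82.3] rot [180.    0.  164.8] q [-13.  23.  13.  80.   0.   2.] F [0.9 0.9 0.3] open 49.5 grip 31.4
turn first: rz_tool 0.0  then slide tool: [-0.   0.1  2.3]
```

View pics/b9.png

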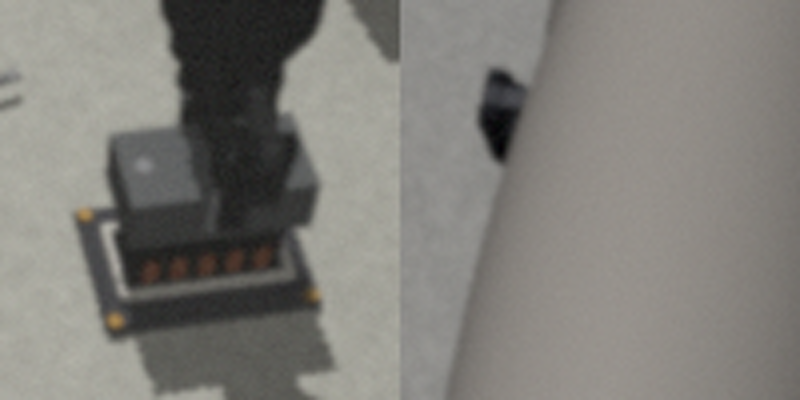

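The hood is 3 mm above the block's top, in line with it. Lowering gently and watching the force.

Call:
{"api": "play_rows", "payload": {
  "increments": [
    {"slide":[0,0,3],"angular":[0,0,0],"claw":-1},
    {"slide":[0,0,3],"angular":[0,0,0],"claw":-1},
    {"slide":[0,0,2],"angular":[0,0,0],"claw":-1},
    {"slide":[0,0,0],"angular":[0,0,0],"claw":-1},
    {"slide":[0,0,0],"angular":[0,0,0],"claw":-1}
  ]
}}

```text
time: 25.35
ee_pos: [0.6641, -0.1552, 0.0739]
tcp_rot: [-180.0, -0.0, 164.8]
wrist_force: [0.2, -0.5, 0.5]
opening: 0.0492
grasp_force: 31.4
```

```bash
python3 plan.py 664.3 -155 49.5 164.8
```

```text
t 25.35 pos [ 664.1 -155.2   73.9] rot [-180.    -0.   164.8] q [-13.  23.  12.  79.  -0.   2.] F [ 0.2 -0.5  0.5] open 49.2 grip 31.4
turn first: rz_tool 0.0  then slide tool: [-0.1  0.3 24.4]
```

The hood is 5 mm past the block's top with no contact, so it has gone over. Continuing down.

Call:
{"api": "play_rows", "payload": {
  "increments": [
    {"slide":[0,0,6],"angular":[0,0,0],"claw":-1},
    {"slide":[0,0,6],"angular":[0,0,0],"claw":-1},
    {"slide":[0,0,5],"angular":[0,0,0],"claw":-1},
    {"slide":[0,0,4],"angular":[0,0,0],"claw":-1},
    {"slide":[0,0,2],"angular":[0,0,0],"claw":-1},
    {"slide":[0,0,0],"angular":[0,0,0],"claw":-1},
    {"slide":[0,0,0],"angular":[0,0,0],"claw":-1}
  ]
}}

```text
time: 26.05
ee_pos: [0.6642, -0.1553, 0.0511]
tcp_rot: [-180.0, 0.0, 164.8]
wrist_force: [-0.2, 0.1, -0.9]
opening: 0.0493
grasp_force: 31.4
```

```bash
python3 plan.py 664.3 -155 49.5 164.8
```

```text
t 26.05 pos [ 664.2 -155.3   51.1] rot [-180.     0.   164.8] q [-13.  24.  10.  77.  -0.   2.] F [-0.2  0.1 -0.9] open 49.3 grip 31.4
turn first: rz_tool 0.0  then slide tool: [-0.   0.3  1.6]
```

Call:
{"api": "play_rows", "payload": {
  "increments": [
    {"slide":[0,0,1.5],"angular":[0,0,0],"claw":-1},
    {"slide":[0,0,0],"angular":[0,0,0],"claw":-1},
    {"slide":[0,0,0],"angular":[0,0,0],"claw":0.4},
    {"slide":[0,0,0],"angular":[0,0,0],"claw":1},
    {"slide":[0,0,0],"angular":[0,0,0],"claw":1},
    {"slide":[0,0,0],"angular":[0,0,0],"claw":1},
    {"slide":[0,0,-20],"angular":[0,0,0],"claw":1},
    {"slide":[0,0,-30],"angular":[0,0,0],"claw":1}
  ]
}}

```text
time: 26.85
ee_pos: [0.663, -0.155, 0.0979]
tcp_rot: [-180.0, -0.2, 164.8]
wrist_force: [0.4, 0.0, -0.1]
opening: 0.0852
grasp_force: 0.0
```

Call:
{"api": "play_rows", "payload": {
  "increments": [
    {"slide":[0,0,-40],"angular":[0,0,0],"claw":1},
    {"slide":[0,0,-40],"angular":[0,0,0],"claw":1},
    {"slide":[10,40,0],"angular":[0,0,0],"claw":1},
    {"slide":[20,40,0],"angular":[0,0,0],"claw":1},
    {"slide":[20,40,0],"angular":[0,0,0],"claw":1},
    {"slide":[0,0,0],"angular":[0,0,0],"claw":1}
  ]
}}

```text
time: 27.45
ee_pos: [0.6466, -0.0217, 0.1801]
tcp_rot: [179.9, 0.0, 165.1]
wrist_force: [0.7, -0.4, -0.1]
opening: 0.0855
grasp_force: 0.0
```

```bash
python3 plan.py 664.3 -155 150 164.8; python3 -c "
from h import *
s=shot('side','side10')
cv2.imwrite('pics/b10.png',cv2.resize(s[130:350,190:470][:,:,::-1],None,fx=2.7,fy=2.7,interpolation=cv2.INTER_CUBIC))"
```

```text
t 27.45 pos [646.6 -21.7 180.1] rot [179.9   0.  165.1] q [-2. 18. 17. 89.  0. 13.] F [ 0.7 -0.4 -0.1] open 85.5 grip 0.0
turn first: rz_tool 0.3  then slide tool: [ -52.1 -124.    30.1]
```

View pics/b10.png

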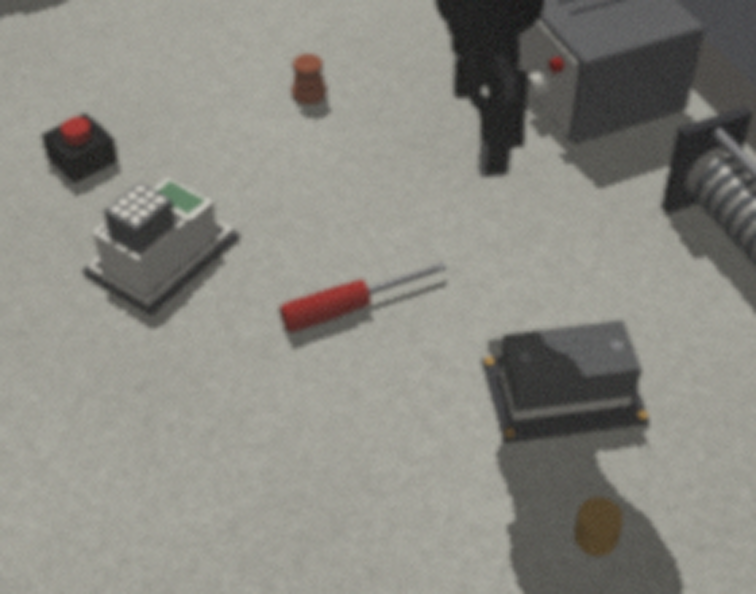

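The hood sits level over the block (about (400,265) in the full side picture). The keypad is in the register, the bystanders haven't moved, and the gripper is clear. Handing in.

```bash
python3 -c "
from workcell import bot
print(bot.job_done())"
```

```text
the job is handed in; nothing more can be done
None
```

The meter is assembled in the order asked and handed in at about 27.5 s: block, register, keypad and cover all look seated flat in the last picture, the bystanders are untouched and the gripper is clear; the hand-in returned no verdict.

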